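Cap the tubes and hold the rack against the shaker's sprung buffer

TASK

The dark grey tube rack on the shaker is about to be clamped down: first press the caps of its three tubes fully home, then push the rack along the platform squarely against the sprung buffer bar until the bar gives by about 10 mm (a push of about 10 newtons). Finish while holding it there with the fingers: keep that push steady and do not let go, so that a colleague can fasten the clamp behind it. Keep the rack standing flat on the platform and leave the other things where they are.

Things in the scene. Friction and masses are not known exactly. Their poses are not given: they have to be found in the camera images.
- shaker: benchtop shaker, fixed, at rest: white base, aluminium platform 300 (x) x 380 (y) mm, its top 70 mm above the table. Origin: centre of the underside, at table height. x points from the open side (towards the robot) to the end with the sprung buffer bar. A fixed bracket 240 mm wide, 50 mm high stands behind the bar at shaker x = 137 to 147 mm
- buffer_face (a point): point on the rubber front face of the sprung buffer bar; the face is 200 mm wide (y), 6 mm thick, and reaches from 2 to 46 mm above the platform; it moves with the bar. The point: middle of the plane that the rack is pushed against, at platform height; at rest at shaker x = 90 mm. Same axes as the shaker
- buffer (a joint): how far the buffer bar is pushed back along shaker +x: 0 = at rest, 0.022 m = bottomed out. Springs give 1000 N/m from zero, so 0.010 m means 10 N of push between rack and buffer
- rack: dark grey tube rack, a solid block 66 (x) x 130 (y) x 45 mm, loose on the platform, buffer bar on its +x side; about 0.45 kg (varies), friction on the platform a few N. Three clear tubes, fixed in it in a row along its y axis, stand 27 mm out of its top and carry the caps. Origin: centre of the underside. Flat upright faces; the one away from the buffer (-x) is 33 mm from the origin
- cap_left (a joint): press-on cap of the left (+y) tube: metres the cap still stands above its home position, 0 = fully home, 0.012 = upper end of its travel. Starts between 0.006 and 0.010. Friction (detent) of about 4 N holds it where it is; a straight downward push beyond that moves it, and it meets a hard stop at 0
- cap_left_top (a point): centre of the top face of the left cap, a white ribbed cylinder 20 mm in diameter and 18 mm tall; on the rack's centre line at rack y = 42 mm; 78 mm above the rack's underside when home (so 148 mm above the table), higher by the cap's joint value otherwise
- cap_mid (a joint): press-on cap of the middle tube: metres the cap still stands above its home position, 0 = fully home, 0.012 = upper end of its travel. Starts between 0.006 and 0.010. Friction (detent) of about 4 N holds it where it is; a straight downward push beyond that moves it, and it meets a hard stop at 0
- cap_mid_top (a point): centre of the top face of the middle cap, a white ribbed cylinder 20 mm in diameter and 18 mm tall; on the rack's centre line at rack y = 0 mm; 78 mm above the rack's underside when home (so 148 mm above the table), higher by the cap's joint value otherwise
- cap_right (a joint): press-on cap of the right (-y) tube: metres the cap still stands above its home position, 0 = fully home, 0.012 = upper end of its travel. Starts between 0.006 and 0.010. Friction (detent) of about 4 N holds it where it is; a straight downward push beyond that moves it, and it meets a hard stop at 0
- cap_right_top (a point): centre of the top face of the right cap, a white ribbed cylinder 20 mm in diameter and 18 mm tall; on the rack's centre line at rack y = -42 mm; 78 mm above the rack's underside when home (so 148 mm above the table), higher by the cap's joint value otherwise
- clamp_bar: bystander on the platform, left of the rack: loose aluminium bar 120 x 18 x 12 mm with two black knobs on it (20 mm high in all), lying along x. Origin: centre of the underside
- hex_driver: bystander on the platform, right of the rack: driver with black handle, 125 mm long, 20 mm thick, lying along x. Origin: underside, near the middle
- wash_bottle: bystander on the table, left: white bottle 64 mm in diameter, 170 mm tall. Origin: centre of the underside
- specimen_jar: bystander on the table, right: small lidded jar, 52 mm in diameter, 70 mm tall. Origin: centre of the underside
- glove_box: bystander on the table, right: carton 120 x 230 x 70 mm. Origin: centre of the underside
- orange_rack: bystander on the table, left: orange tube rack 70 x 130 x 50 mm with one tube, 91 mm tall in all. Origin: centre of the underside
- tally_counter: bystander on the table, left: white hand counter 50 x 70 mm, 40 mm tall with its steel key. Origin: centre of the underside
Things that resemble listed ones, but are neither listed nor needed, are in the scene too. What is shaped like the rack but pink is not meant.

How it is judged:
By the outcome, as a careful person would: the job done as asked, in the order asked, and still so for the second after the job is handed in, while the arm keeps its last pose, push and grip.
It also fails if it takes over 56 s, if anything falls off the work surface, if the arm or the gripper's body presses on something with over 40 N, if the wrist force passes 120 N, or if a joint passes its speed limit or range.

ROBOT

A 6-joint arm with a two-finger parallel gripper is mounted at the origin on the work surface. World frame = base frame: x ahead of the robot, y to its left, z up, the work surface at z = 0. Lengths are in mm, angles in rad, forces in N, time in s.
With the tool pointing down it reaches from about 350 to 975 mm from the base axis. Payload 7.1 kg.
Tool frame: the origin (TCP) lies on the front face of the gripper's body, between the roots of the fingers; the fingertips stand 80 mm ahead of it and the grasp point (between the pads) lies 61 mm ahead of it (env.tips_ahead is the distance from the TCP to the fingertips, in mm); z points along the fingers, y is the line along which they close (so a half turn about z gives the same grasp; the last joint's range is limited). The gripper opens to 88 mm and grips with 3 to 60 N. Pads are 20 mm wide; open, the fingers measure 115 mm over their backs; the gripper's body (75 mm by 178 mm) begins 61 mm behind the grasp point.
Start: joints at [1.325, 0.423, 1.63, -0, 1.089, -0.019], TCP at [140.507, 608.985, 302.675] pointing down, gripper open.
Joint ranges: [-3, 3], [-0.9, 2.11], [0.09, 2.58], [-1.31, 4.45], [0.11, 2.69], [-2.54, 2.54]. Speed limits (rad/s): [2.39, 2.39, 3.01, 3.14, 3.14, 3.14].

INTERFACE

Orientations are given as a unit quaternion [x, y, z, w].
In Python, from station import env, set_gripper, viewer, workorder gives the robot as it stands. Calls block until the motion is done:
- env.reach(position, orientation): joint-space move of the TCP to a pose.
- env.move_l(position, rot=None, rate=150, f_stop=None): straight line of the TCP; rot=None keeps the orientation; rate is the mean speed in mm/s. With f_stop (N) it stops when the force on the tool has changed by that much, and returns True; else False.
- env.move_joints(angles): joint-space move.
- set_gripper(opening): finger opening in mm; the grip force is fixed at half the most; returns when the fingers have stopped.
- env.hold(seconds).
- env.ik(position, orientation): joint angles nearest the present ones, or None.
- env.read_state(): the state.
- viewer.camera(name): name is "side" or "top"; returns the picture (480x640x3 uint8, blue, green, red); there is no depth.
- viewer.camera_params(name): a dict with "fx", "fy", "cx", "cy" (pixels), "pose" (4x4, takes a point from camera to world coordinates). Camera axes: x right, y up, looking along -z (the intrinsics and any distortion apply to the point x, -y, -z); pixel columns grow to the right and rows downward; lengths in mm; the calibration is good to about 2 mm. A picture is of the moment at which its call begins. camera_params takes no time and is no camera call.
A pose or a line that the arm cannot do raises env.IKError and nothing moves.
- workorder.sign_off(): hands the job in; it is judged then, once.
The state is a dict: "time_s": time; "qpos": joint angles; "dq": joint speeds; "tau": joint torques, N m; "tool_pos": TCP position; "orientation": TCP orientation; "force": force on the tool from outside, world axes, zero at the start; "wrist_torque": the same for the moment, N m; "width": finger opening in mm; "grip_force": force on a finger pad.
Only numpy, scipy, OpenCV 4.12 (cv2) and the standard library are available. Lean on these libraries where they do the work, as an engineer would, in place of code of your own. Each camera call takes 0.05 s, during which the arm holds its last target. There are 200 camera calls.

## Working session

There is one attempt and no reset: what is moved stays moved. The work goes in short steps, each a Python script; the robot and the scene stay as the last script left them, time stands still between calls to the robot, and variables do not carry over. Pictures are saved under pics/ and viewed, at most 10 in all, crops included, and the job is handed in when it is done.

```bash
mkdir -p pics; ls; python3 - <<'E'
from station import env, viewer
import cv2
for n in("top","side"):
    cv2.imwrite(f"pics/{n}0.png",viewer.camera(n)); p=viewer.camera_params(n); print(n,p)
s=env.read_state(); print(s)
E
```

```text
pics
top {'fx': 449.6452781492314, 'fy': 449.6452781492314, 'cx': 320.8826917269929, 'cy': 234.5239786162373, 'pose': array([[-2.57340178e-02,  9.91022119e-01, -1.31198021e-01,
         3.66690805e+02],
       [-9.99651921e-01, -2.62742328e-02, -2.38788362e-03,
        -2.78797705e+01],
       [-5.81357283e-03,  1.31090904e-01,  9.91353306e-01,
         1.24762029e+03],
       [ 0.00000000e+00,  0.00000000e+00,  0.00000000e+00,
         1.00000000e+00]])}
side {'fx': 438.5348149649025, 'fy': 438.5348149649025, 'cx': 318.064767787643, 'cy': 237.64723958474835, 'pose': array([[ 8.95561105e-01,  3.13987159e-01, -3.15249698e-01,
         1.57872485e+02],
       [-4.44919736e-01,  6.25444137e-01, -6.40988346e-01,
        -7.56658162e+02],
       [-4.09103408e-03,  7.14305044e-01,  6.99822526e-01,
         9.43459413e+02],
       [ 0.00000000e+00,  0.00000000e+00,  0.00000000e+00,
         1.00000000e+00]])}
{'time_s': 0.1, 'qpos': array([ 1.32500103e+00,  4.23753790e-01,  1.63059848e+00,  1.39595867e-05,
        1.08864363e+00, -1.90052699e-02]), 'dq': array([ 7.06252193e-04, -1.94363779e-03, -1.61452147e-03,  1.34592739e-03,
       -1.05546373e-03,  8.14045234e-05]), 'tau': array([ 5.49223932e-04, -5.45613062e+01, -2.74325520e+01,  6.45018672e-02,
        1.87304348e-02, -4.56034434e-05]), 'tool_pos': array([140.41041163, 608.61560036, 301.99193992]), 'orientation': array([ 1.13155349e-01,  9.93577060e-01, -6.94666136e-04, -9.87516164e-05]), 'force': array([ 0.27478721, -0.26976926, -0.47191553]), 'wrist_torque': array([ 0.04847101, -0.02293801, -0.03139022]), 'grip_force': 0.0, 'width': 87.5594689091462}
```

View pics/top0.png

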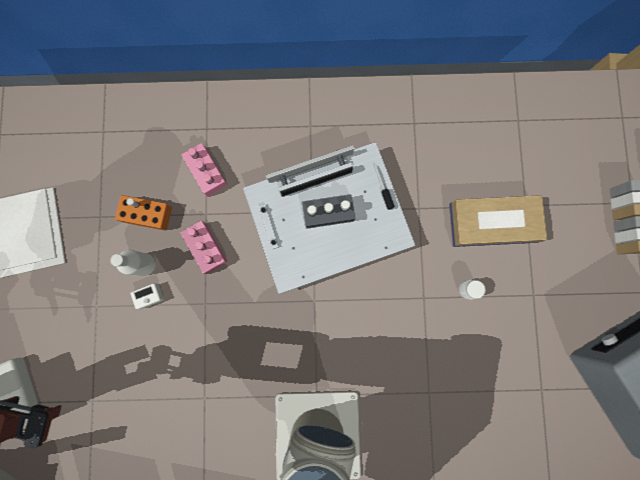

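View pics/side0.png

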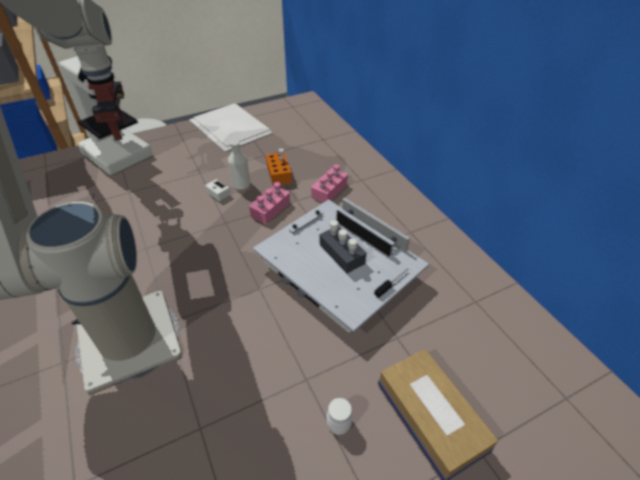

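The dark grey rack with three white caps sits on the platform at top (329,210) and side (343,245). The pink lookalikes at top (205,170) and (203,247) are excluded by colour and place. I'll confirm this in an enlarged crop.

```bash
python3 - <<'E'
import cv2
a=cv2.imread("pics/top0.png")[135:297,235:425]; cv2.imwrite("pics/tc.png",cv2.resize(a,None,fx=4,fy=3.7 and 4,interpolation=cv2.INTER_CUBIC)[:600])
b=cv2.imread("pics/side0.png")[205:285,310:420]; cv2.imwrite("pics/sc.png",cv2.resize(b,None,fx=7,fy=7,interpolation=cv2.INTER_CUBIC))
E
```

```text
(no output)
```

View pics/tc.png

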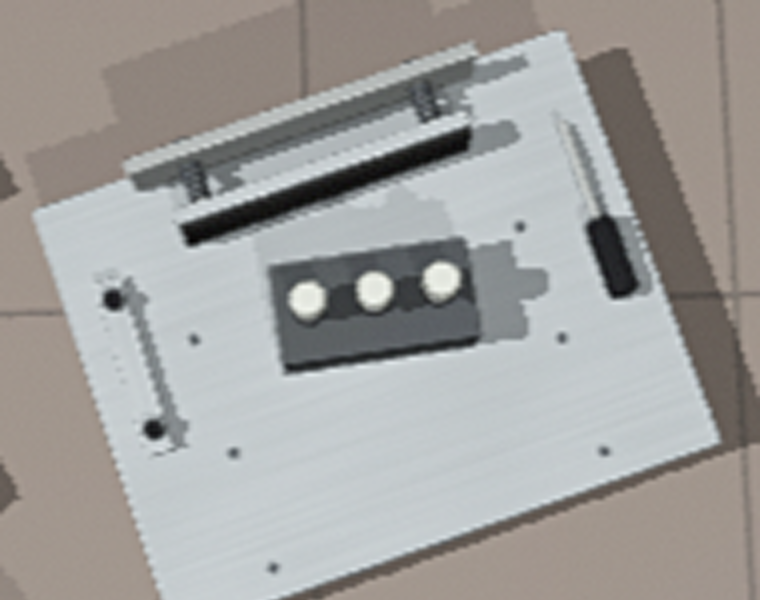

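View pics/sc.png

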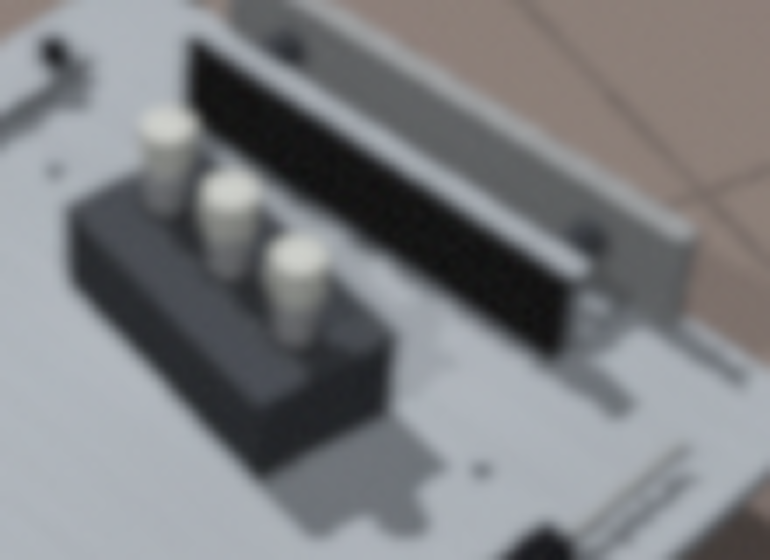

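The crop shows the dark grey rack with caps at crop (308,297), (375,288) and (442,278). It is turned relative to the black buffer face, which runs from (187,240) to (470,150). The rack will have to be squared during the push.

```bash
cat > h.py <<'E'
import numpy as np
from station import env, set_gripper, viewer
def px2w(n,uv,z):
    p=viewer.camera_params(n); uv=np.atleast_2d(uv).astype(float)
    d=np.c_[(uv[:,0]-p['cx'])/p['fx'],-(uv[:,1]-p['cy'])/p['fy'],-np.ones(len(uv))]@p['pose'][:3,:3].T
    o=p['pose'][:3,3]; z=np.broadcast_to(z,len(uv))
    return o+d*((z-o[2])/d[:,2])[:,None]
def w2px(n,X):
    p=viewer.camera_params(n); c=(np.atleast_2d(X)-p['pose'][:3,3])@p['pose'][:3,:3]
    return np.c_[p['cx']+p['fx']*c[:,0]/-c[:,2], p['cy']+p['fy']*c[:,1]/c[:,2]]
tc=lambda a:(np.array(a)+.5)/4-.5+[235,135]
sc=lambda a:(np.array(a)+.5)/7-.5+[310,205]
E
python3 - <<'E'
from h import *
np.set_printoptions(precision=1,suppress=True)
P=np.vstack([px2w("top",tc([[35,211],[565,31],[720,440]]),70),px2w("top",[[278,292]],70)])
print("plat LR,RR,RF,LF",P[:,:2]); print("centre",P[:,:2].mean(0),(P[0]+P[2])[:2]/2)
for i in range(4):
    d=P[(i+1)%4]-P[i]; print(np.linalg.norm(d),np.degrees(np.arctan2(d[1],d[0])))
R=px2w("top",tc([[268,267],[467,237],[480,341],[287,365]]),115); print("rack top",R[:,:2],R[:,:2].mean(0))
for i in range(4):
    d=R[(i+1)%4]-R[i]; print(np.linalg.norm(d),np.degrees(np.arctan2(d[1],d[0])))
ct=px2w("top",tc([[308,296],[375,288],[442,278]]),156); cs=px2w("side",sc([[168,127],[232,189],[299,254]]),156)
print("caps",ct,cs)
B=px2w("top",tc([[187,243],[471,152]]),72);print("buf bottom",B)
B=px2w("top",tc([[182,228],[470,130]]),116);print("buf top",B)
E
```

```text
plat LR,RR,RF,LF [[ 655.5  179.5]
 [ 770.7 -180.7]
 [ 489.2 -270.9]
 [ 374.8   90.3]]
centre [572.6 -45.5] [572.4 -45.7]
378.1279563462603 -72.26721378120433
295.6044066567653 -162.23610243636665
378.82956461079175 107.57111928399821
294.53594556741405 17.627820573323337
rack top [[ 603.7   22. ]
 [ 619.9 -106.2]
 [ 552.  -112.2]
 [ 539.8   11.2]] [578.8 -46.3]
129.28813246353343 -82.80692070239667
68.15111798816625 -174.99988581228715
123.99008554580298 95.64545846564162
64.81026086207918 9.612097162969128
caps [[576.2  -4.1 156. ]
 [580.1 -45.5 156. ]
 [585.3 -87.1 156. ]] [[574.7  -3.1 156. ]
 [580.  -43.9 156. ]
 [585.3 -84.9 156. ]]
buf bottom [[ 630.5   77.7   72. ]
 [ 687.6 -113.9   72. ]]
buf top [[ 630.5   76.8  116. ]
 [ 690.3 -110.5  116. ]]
```

Fit: shaker centre (572.5,-45.6) with yaw 17.7°, rack centre (580,-45) with yaw about 7°. I'll press the caps with closed fingers.

```bash
cat >> h.py <<'E'
YAW=np.radians(17.67); SH=np.array([572.5,-45.6]); ex=np.array([np.cos(YAW),np.sin(YAW)]); ey=np.array([-ex[1],ex[0]])
Q=[np.cos(YAW/2),np.sin(YAW/2),0,0]
def S(x,y,z): return np.r_[SH+x*ex+y*ey,z]      # shaker xy, world z
E
python3 - <<'E'
from h import *
import cv2
np.set_printoptions(precision=2,suppress=True)
caps=[[575.6,-3.6],[580.2,-44.8],[585.2,-86]]
env.reach([*caps[0],275],Q); set_gripper(0)
print(env.read_state()['width'],env.read_state()['time_s'])
for c in caps:
    s=env.read_state()
    if abs(s['tool_pos'][1]-c[1])>5: env.move_l([*c,262],rate=100)
    env.move_l([*c,243],rate=60); f0=env.read_state()['force']
    hit=env.move_l([*c,222],rate=15,f_stop=15); env.hold(.2); s=env.read_state()
    print(hit,s['tool_pos'],s['force'],f0,s['time_s'])
    env.move_l([*c,262],rate=100)
cv2.imwrite("pics/sc1.png",cv2.resize(viewer.camera("side")[205:285,310:420],None,fx=7,fy=7,interpolation=cv2.INTER_CUBIC))
E
```

```text
0.26943745459538704 4.1
True [575.71  -3.61 228.33] [-1.12 -0.17  6.5 ] [-0.14 -0.13 -0.7 ] 5.9583
True [580.29 -44.82 228.32] [-1.07  0.16  6.83] [ 0.13 -0.96  0.07] 8.6583
True [585.31 -86.03 228.31] [-0.97  1.12  7.09] [-0.48 -0.07  0.43] 11.3583
```

View pics/sc1.png

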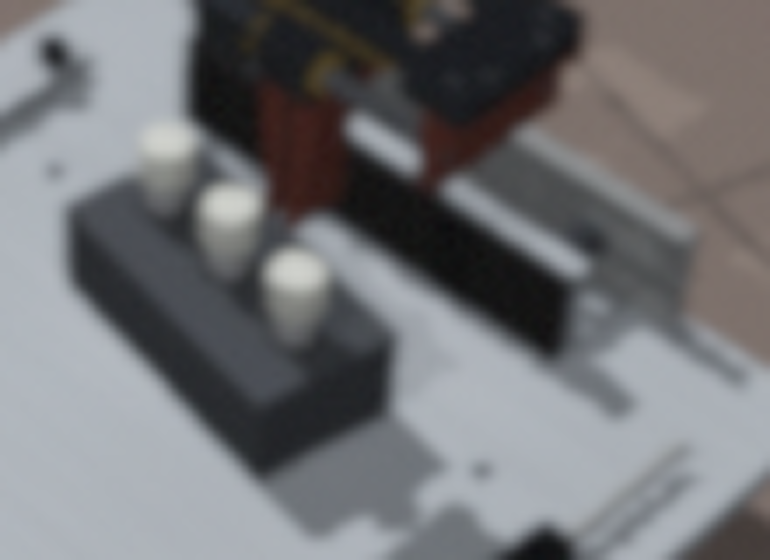

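The camera shows all three caps lower and level, and all three tips stopped at the same height (228.3) on a hard stop. Next I'll open the fingers behind the rack and push with both of them, which will square it up.

```bash
python3 - <<'E'
from h import *
import cv2
np.set_printoptions(precision=2,suppress=True)
y=-1.7
env.move_l(S(-68,y,262),rate=150); set_gripper(88); env.move_l(S(-68,y,164),rate=100)
f0=env.read_state()['force']; print(f0)
for x in range(-55,6,6):
    hit=env.move_l(S(x,y,164),rate=40,f_stop=25); s=env.read_state(); f=s['force']-f0
    print(x,hit,(s['tool_pos'][:2]-SH)@ex,f[:2]@ex,f[:2]@ey,f[2],s['wrist_torque'],s['time_s'])
    if hit: break
cv2.imwrite("pics/t2.png",cv2.resize(viewer.camera("top")[135:285,235:425],None,fx=4,fy=4,interpolation=cv2.INTER_CUBIC))
cv2.imwrite("pics/s2.png",cv2.resize(viewer.camera("side")[195:285,300:420],None,fx=6,fy=6,interpolation=cv2.INTER_CUBIC))
E
```

```text
[-0.28 -0.01  0.82]
-55 False -54.764458476984764 0.283394510706637 0.11412172842968628 -0.636329951991003 [-0.07  0.12 -0.08] 15.5583
-49 False -48.74949336920462 0.5572064615680014 -1.1390871560702198 -0.9900289776754927 [-0.04  0.19  0.  ] 15.8583
-43 False -42.71338509830136 0.39304435195180043 0.1792097866618475 -1.4283492590244542 [0.02 0.1  0.03] 16.1583
-37 False -36.57882994072982 0.7045530146472462 0.06284967982572837 -0.10411838071547574 [-0.01  0.1  -0.01] 16.4583
-31 False -30.52853336549944 0.04549758426649841 0.5477148454445869 -0.7812258817602905 [-0.02  0.17  0.04] 16.7583
-25 False -24.549751857270014 -0.3720447840533671 0.036095779163093866 -0.712729245656736 [-0.06  0.19  0.01] 17.0583
-19 False -18.496292745870694 -0.02907430985961813 0.3495599506729867 -0.7138248627855712 [ 0.02  0.16 -0.02] 17.3583
-13 False -12.542449393298226 -0.07807156867194347 -0.7026231247377253 -0.6160753775402156 [-0.04  0.14  0.03] 17.6583
-7 False -6.520622130708966 1.1319784087821658 0.3788564074507307 -1.1897664782474082 [-0.01  0.11  0.03] 17.9583
-1 False -0.5357566869373978 0.23753077000453762 0.02115180865598755 -0.6363221924215049 [-0.02  0.2  -0.  ] 18.2583
5 False 5.414255273934568 0.45257180911350586 0.6710152317410085 -0.8034407564327848 [-0.02  0.15  0.01] 18.5583
```

View pics/t2.png

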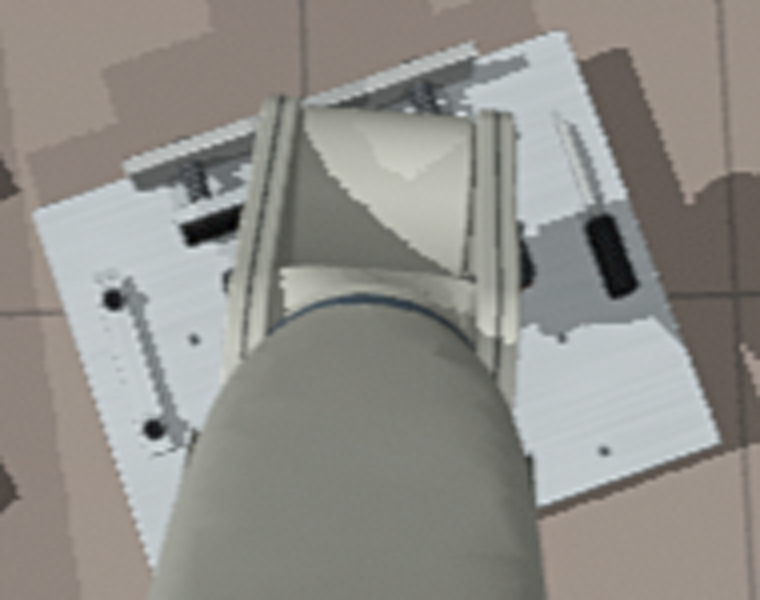

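View pics/s2.png

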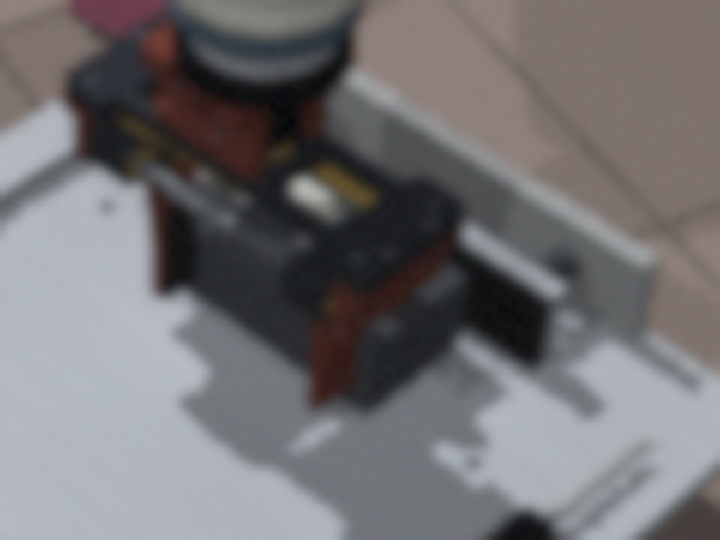

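The rack has moved ahead of the fingers, looks roughly square, and is close to the buffer. I'll advance in small steps, reading the force each time.

```bash
python3 - <<'E'
from h import *
np.set_printoptions(precision=2,suppress=True)
y=-1.7; f0=np.array([-.28,-.01,.82])
for x in np.arange(6.5,26,1.5):
    env.move_l(S(x,y,164),rate=8); 
    F=[];
    for i in range(4): env.hold(.03); s=env.read_state(); F.append(np.r_[s['force']-f0,s['wrist_torque']])
    f=np.mean(F,0); fx=f[:2]@ex
    print("%.2f x%.2f F%.2f Fy%.2f"%(x,(s['tool_pos'][:2]-SH)@ex,fx,f[:2]@ey),f[2:],round(s['time_s'],2))
    if fx<-7: break
E
```

```text
6.50 x6.06 F-4.97 Fy-0.49 [ 2.5  -0.27  0.78  0.02] 19.13
8.00 x8.20 F-2.21 Fy-0.28 [ 0.04 -0.04  0.48 -0.01] 19.61
9.50 x9.60 F-1.33 Fy0.07 [-0.61 -0.05  0.48  0.05] 20.08
11.00 x11.15 F-0.88 Fy-0.14 [-1.44 -0.08  0.4   0.02] 20.56
12.50 x12.63 F-1.61 Fy-0.05 [-1.86 -0.1   0.36  0.  ] 21.03
14.00 x14.00 F-2.01 Fy0.11 [-1.21 -0.19  0.5   0.03] 21.51
15.50 x15.26 F-5.02 Fy-0.14 [ 0.76 -0.34  0.84  0.14] 21.98
17.00 x16.51 F-5.84 Fy-0.32 [ 2.03 -0.4   1.02  0.17] 22.46
18.50 x17.62 F-7.45 Fy-0.84 [ 3.36 -0.5   1.26  0.19] 22.93
```

```bash
cat > push.py <<'E'
from h import *
import cv2,sys
np.set_printoptions(precision=2,suppress=True)
y=-1.7; f0=np.array([-.28,-.01,.82])
for x in map(float,sys.argv[1:]):
    env.move_l(S(x,y,164),rate=8); env.hold(.1)
    F=[]
    for i in range(5): env.hold(.03); s=env.read_state(); F.append(np.r_[s['force']-f0,s['wrist_torque']])
    f=np.mean(F,0); q=s['orientation']
    print("%.2f x%.2f y%.2f F%.2f Fy%.2f yaw%.2f"%(x,(s['tool_pos'][:2]-SH)@ex,(s['tool_pos'][:2]-SH)@ey,f[:2]@ex,f[:2]@ey,np.degrees(2*np.arctan2(q[1],q[0]))),f[2:],q[2:],round(s['time_s'],2))
# bar shift: fit displacement d of bar ends by rendering predicted motion -> optical flow on bar-end patches
for n,ends in (("top",[95,85]),("side",[-90,-97])):
    a=cv2.cvtColor(cv2.imread(f"pics/{n}0.png"),cv2.COLOR_BGR2GRAY); im=viewer.camera(n); cv2.imwrite(f"pics/{n}_now.png",im)
    b=cv2.cvtColor(im,cv2.COLOR_BGR2GRAY)
    for e in ends:
        P=lambda d:w2px(n,S(90+d,e,116))[0]
        p=P(0).astype(np.float32).reshape(1,1,2)
        r,st,err=cv2.calcOpticalFlowPyrLK(a,b,p,None,winSize=(11,11),maxLevel=1)
        g=P(10)-P(0); fl=(r-p).ravel(); print(n,e,"flow",fl,"per10mm",g,"d=%.1f"%(10*fl@g/(g@g)),st.ravel(),err.ravel())
E
python3 push.py 20 21.5 23
```

```text
20.00 x18.72 y-1.72 F-9.46 Fy-1.83 yaw17.70 [ 4.65 -0.55  1.45  0.25] [-0. -0.] 23.54
21.50 x19.84 y-1.74 F-10.93 Fy-2.05 yaw17.71 [ 5.71 -0.64  1.69  0.3 ] [-0. -0.] 24.15
23.00 x20.99 y-1.75 F-12.01 Fy-2.06 yaw17.71 [ 7.6  -0.73  1.91  0.35] [-0. -0.] 24.76
top 95 flow [-0.97 -2.45] per10mm [-1.23 -3.59] d=6.9 [1] [8.45]
top 85 flow [-1.   -2.44] per10mm [-1.23 -3.59] d=6.9 [1] [9.82]
side -90 flow [ 1.81 -1.29] per10mm [ 2.4  -1.86] d=7.3 [1] [5.68]
side -97 flow [ 1.82 -1.24] per10mm [ 2.4  -1.87] d=7.2 [1] [5.91]
```

```bash
python3 push.py 25 27; python3 - <<'E'
from h import *
import cv2
s=env.read_state(); print(s['tool_pos'])
a=cv2.imread("pics/side_now.png")[195:285,300:420]; cv2.imwrite("pics/s3.png",cv2.resize(a,None,fx=6,fy=6,interpolation=cv2.INTER_CUBIC))
E
```

```text
25.00 x22.54 y-1.77 F-14.22 Fy-2.53 yaw17.72 [ 8.84 -0.84  2.16  0.4 ] [-0. -0.] 25.52
27.00 x24.06 y-1.76 F-16.29 Fy-3.26 yaw17.73 [10.81 -0.94  2.48  0.44] [-0. -0.] 26.19
top 95 flow [-1.33 -3.44] per10mm [-1.23 -3.59] d=9.7 [1] [8.76]
top 85 flow [-1.36 -3.5 ] per10mm [-1.23 -3.59] d=9.9 [1] [10.64]
side -90 flow [ 2.61 -1.76] per10mm [ 2.4  -1.86] d=10.3 [1] [6.1]
side -97 flow [ 2.55 -1.78] per10mm [ 2.4  -1.87] d=10.2 [1] [7.04]
[595.95638533 -39.97502971 163.95219053]
```

View pics/s3.png

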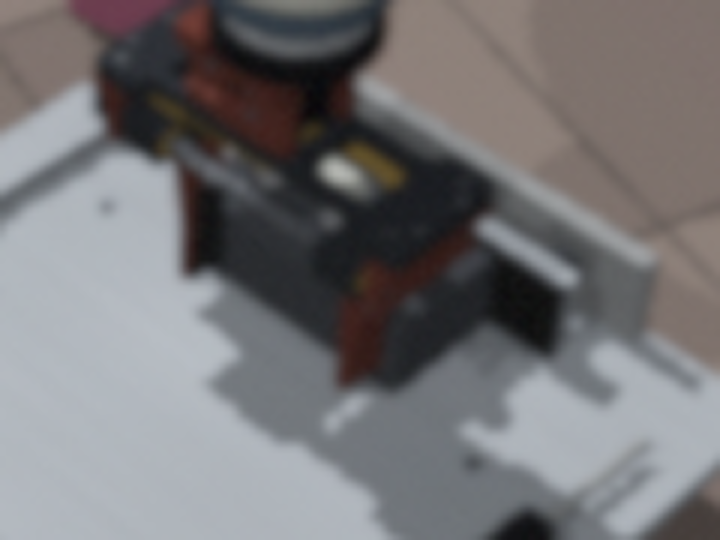

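```bash
python3 - <<'E'
from h import env
env.hold(.8)
E
python3 push.py && python3 - <<'E'
from station import env, workorder
s=env.read_state(); print(s['tool_pos'],s['force'],s['time_s'])
print(workorder.sign_off())
E
```

```text
top 95 flow [-1.33 -3.44] per10mm [-1.23 -3.59] d=9.7 [1] [8.66]
top 85 flow [-1.37 -3.49] per10mm [-1.23 -3.59] d=9.9 [1] [10.51]
side -90 flow [ 2.61 -1.76] per10mm [ 2.4  -1.86] d=10.3 [1] [6.32]
side -97 flow [ 2.55 -1.79] per10mm [ 2.4  -1.87] d=10.2 [1] [7.18]
[595.92759798 -39.97022447 163.95248389] [-16.11293566  -8.37397527  11.40029794] 27.1917
the job is handed in; nothing more can be done
None
```

I pressed all three caps to their hard stop, then pushed the rack squarely against the buffer bar, and the fingers are still holding it there; the job is handed in at 27 s. The bar has given about 10 mm (9.7–10.3 mm in the two cameras), steady over the last second.

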